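# Find and mark the sticky spot on a slab-trimming guide

## Task

The carriage of the clay-trimming guide drags at one place on its rail. Gently run the carriage by its wooden handle through its whole travel, out to the far stop and back home against the home stop, feeling for the sticky spot; then slide the small brass pointer level with that spot, so that someone can clean it. Do not force the carriage or disturb the other things on the table.

Things in the scene. Friction and masses are not known exactly. Their poses are not given: they have to be found in the camera images.
- guide: Clay-trimming guide: fixed plywood board, 240 x 420 x 18 mm, with a 320 mm aluminium rail and, 80 mm beside it, a lower aluminium pointer track parallel to it. Home stop: the thick (22 mm) dark steel block at one end of the rail; far stop: the thin (8 mm) dark plate. Origin: centre of the underside. y runs along the rail from home to far, x across from the rail towards the pointer track.
- home_end (a point): Fixed point where the centre of the wooden handle is when the carriage is at its home stop (joint carriage = 0). Axes as the guide's.
- far_end (a point): Fixed point where the centre of the wooden handle is when the carriage is at its far stop (joint carriage = 0.20), 200 mm along the rail from home_end.
- handle (a point): Centre of the carriage's upright wooden handle: 30 mm across the rail, 26 mm along it, 40 mm high, on two short leaf springs above the carriage's aluminium block (56 across x 60 along x 20 mm high, its top 61 mm above the table). This point is 85 mm above the table; the handle spans 65 to 105 mm. Take it from above, fingers closing along the rail.
- carriage (a joint): Carriage position in m: 0 at the home stop, 0.20 at the far stop. Free running takes 2 to 3 N. At one unseen sticky spot, between 0.055 and 0.18, drag rises to about 12 N over about 15 mm of travel, centred where the handle's middle is over the spot. The stops are rubber-buffered and give up to 3 mm at 10 N.
- spring (a joint): How far the handle leans on its leaf springs along the rail, in m: 0 unloaded, positive towards the far stop; 1 mm for every 5 N of push along the rail. More than 4.5 mm (about 22 N) is forcing the carriage; it bottoms at 6 mm.
- tab (a point): Centre of the upright brass tab of the pointer: 24 mm across the track, 12 mm along it; it spans 43 to 75 mm above the table and this point is 60 mm above it. It stands on a 26 mm long foot on the pointer track, 80 mm from the rail's line (along +x of home_end). Take it from above, fingers closing along the track.
- pointer (a joint): Position of the pointer along its track in m, on the same scale as the carriage: pointer and carriage stand level with each other when both read the same; range 0 to 0.20. Slides with about 1 to 2 N, smooth everywhere, and stays where it is left.
- rib: Loose flat wooden rib, 45 x 100 x 8 mm, lying on the board beside the rail, on the side away from the pointer track. Not to be disturbed. Origin at the centre of its underside.
- collar: Loose terracotta ring, 42 mm across, 14 mm high, lying on the board outside the pointer track. Not to be disturbed.
- mug: Loose white mug, 85 mm high, on the table. Not to be disturbed.
- bowl: Loose terracotta bowl, 130 mm across, 55 mm high. Not to be disturbed.
- glaze: Loose glaze jar, 90 mm high. Not to be disturbed.
- brush: Loose brush lying on the table. Not to be disturbed.

How it is judged:
By the outcome, as a careful person would: the job done as asked, in the order asked, and still so for the second after the job is handed in, with the robot touching nothing.
It also fails if it takes over 61 s, if anything falls off the work surface, if the arm or the gripper's body presses on something with over 40 N, if the wrist force passes 120 N, or if a joint passes its speed limit or range.

## Robot

A 7-joint arm with a two-finger parallel gripper is mounted at the origin on the work surface. World frame = base frame: x ahead of the robot, y to its left, z up, the work surface at z = 0. Lengths are in m, angles in rad, forces in N, time in s.
With the tool pointing down it reaches from about 0.4 to 0.875 m from the base axis. Payload 19.3 kg.
Tool frame: the origin (TCP) lies at the very end of the fingers, on their centre line; the grasp point (between the pads) lies 19 mm behind it; z points along the fingers, y is the direction in which the jaws open and shut (so a half turn about z gives the same grasp; the last joint's range is limited). The gripper opens to 85 mm and grips with 20 to 120 N. Pads are 22 mm wide; open, the fingers measure 114 mm over their backs; the gripper's body (76 mm by 85 mm) begins 54 mm behind the grasp point. The pads swing forward as they close: fully open they stand 13 mm farther back than shut.
Start: joints at [-1.287, 0.521, -0.036, 1.599, 0.021, 1.021, -0.113], TCP at [0.217, 0.586, 0.231] pointing down, gripper open.
Joint ranges: [-2.91, 2.91], [-0.3, 2.13], [-1.5, 1.42], [0.17, 2.43], [-1.26, 4.41], [0.16, 1.93], [-2.52, 2.52]. Speed limits (rad/s): [1.89, 1.89, 2.39, 2.39, 3.01, 3.01, 3.01].

## Interface

Orientations are given as [roll, pitch, yaw] about the fixed x, y, z axes, in that order (R = Rz(yaw) Ry(pitch) Rx(roll)).
In Python, from workcell import bot, grab_frame, calibration, workorder gives the robot as it stands.
- The arm moves only by the tool move_arm, never from a script. Its arguments are lists of equal length, an entry for each row: "jaw": the closure in counts, from 0 (fully open) to 255 (shut); "dp": the shift along the tool's x, y, z in units of 800 mm (1.0 is 800 mm), a list of three; "rotation": the turn, a rotation vector about the tool's x, y, z in units of pi rad (1.0 is pi rad), a list of three. In form: {"jaw": [jaw, ...], "dp": [[dx, dy, dz], ...], "rotation": [[rx, ry, rz], ...]}. A call has 1 to 10 rows; each row shifts and turns the commanded pose from where the row before left it, along the tool's axes as they then stand; what a row does not reach is not made up. A row lasts 1/8 s, in which the tool goes at most 62.5 mm and 10.7 degrees, less where a joint would pass 70% of its speed; a pose out of reach is approached as far as the arm can. A call with a number of a shift or a turn outside -1 to 1 is refused whole. A call with a gripper value outside its range is refused whole. The fingers move at their own pace and stop on an object; "squeeze" is the grip in N (left out, the last holds). Time passes only in rows, so rows that do not move let the fingers close. It gives the time, the measured TCP pose, the force and the opening at its end, in the units of the state.
- bot.observe(): the state, without advancing time (a new reading comes with each control period).
- grab_frame(name): name is "scene" or "top" or "wrist"; returns the picture (420x560x3 uint8, blue, green, red); there is no depth.
- calibration(name): a dict with "camera_matrix" (3x3 intrinsics, pixels), "T" (4x4, takes a point from camera to world coordinates). Camera axes: x right, y down, z forward; pixel columns grow to the right and rows downward; lengths in m; the calibration is good to about 2 mm. A picture is of the moment at which its call begins: read the wrist's pose just before it. calibration takes no time and is no camera call; for the wrist camera it gives the pose at the moment of the call.
- workorder.job_done(): hands the job in, once; it reports no verdict.
The state is a dict: "clock": time; "qpos": joint angles; "qd": joint speeds; "joint_efforts": joint torques, N m; "position": TCP position; "tool_rot": TCP orientation; "force": force on the tool from outside, world axes, zero at the start; "moment": the same for the moment, N m; "grip_width": finger opening in m.
Only numpy, scipy, OpenCV 4.12 (cv2) and the standard library are available. Lean on these libraries where they do the work, as an engineer would, in place of code of your own. Each camera call takes 0.05 s, during which the arm holds its last target. There are 200 camera calls.

## Working session

There is one attempt and no reset: what is moved stays moved. The work goes in short steps, Python scripts to look and compute and a tool call to move; the robot and the scene stay as the last step left them, time stands still between calls to the robot, and variables do not carry over. Pictures are saved under pics/ and viewed, about 8 in all and at most 12, crops included, and the job is handed in when it is done.

Besides the shell and the picture viewer there is one more tool, called as a command line: name --argument value ..., lists and objects as JSON in quotes. move_arm: Moves the arm, as the interface text tells. Shifts and turns lie within -1 to 1; 1 stands for 800 mm of shift or pi rad of turn. Its arguments: {"type":"object","properties":{"jaw":{"type":"array","items":{"type":"number"}},"dp":{"type":"array","items":{"type":"array","items":{"type":"number","minimum":-1,"maximum":1}}},"rotation":{"type":"array","items":{"type":"array","items":{"type":"number","minimum":-1,"maximum":1}}},"squeeze":{"type":"number"}},"required":["jaw","dp","rotation"]}

```bash
mkdir -p pics; python3 - <<'E'
from workcell import bot, grab_frame, calibration
import cv2,numpy as np
for n in("scene","top"):
    cv2.imwrite(f"pics/{n}0.png",grab_frame(n)); c=calibration(n); print(n,np.round(c["camera_matrix"],1).tolist(),np.round(c["T"],3).tolist())
print(bot.observe())
E
```

```text
scene [[420.0, 0.0, 287.3], [0.0, 420.0, 207.3], [0.0, 0.0, 1.0]] [[-0.888, 0.33, -0.32, 0.854], [0.46, 0.626, -0.63, 0.616], [-0.008, -0.706, -0.708, 0.753], [0.0, 0.0, 0.0, 1.0]]
top [[515.9, 0.0, 271.6], [0.0, 515.9, 203.4], [0.0, 0.0, 1.0]] [[0.017, -0.995, 0.096, 0.413], [-1.0, -0.016, 0.013, -0.021], [-0.012, -0.096, -0.995, 1.588], [0.0, 0.0, 0.0, 1.0]]
{'clock': 0.1, 'qpos': array([-1.28723838,  0.52193246, -0.0363176 ,  1.59995534,  0.02118924,
        1.02110853, -0.11278182]), 'qd': array([-8.43617548e-05, -8.95397124e-04, -9.95012143e-04, -8.75692692e-04,
       -9.58653202e-04,  1.06833518e-03,  1.22606514e-03]), 'joint_efforts': array([ 4.01958052e-03, -9.28480482e+01,  1.98423497e+00, -3.70533478e+01,
        1.81931513e-02,  5.25596275e-03,  7.40191012e-06]), 'position': array([0.21644436, 0.58599689, 0.23079552]), 'tool_rot': array([-3.14057579e+00,  6.76446791e-05,  2.78782787e+00]), 'force': array([ 0.19557243,  0.14675653, -0.6607726 ]), 'moment': array([-0.01579309,  0.04889299, -0.01310313]), 'grip_width': 0.08551154379363365}
```

View pics/top0.png

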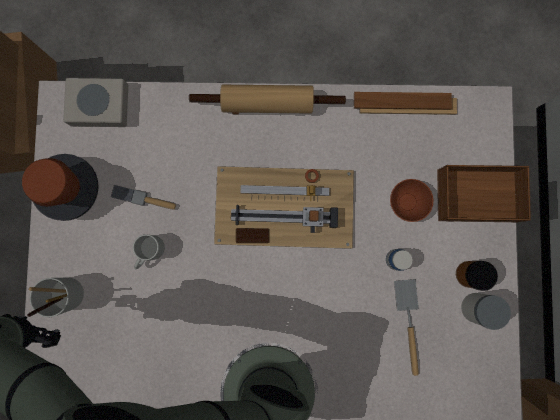

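View pics/scene0.png

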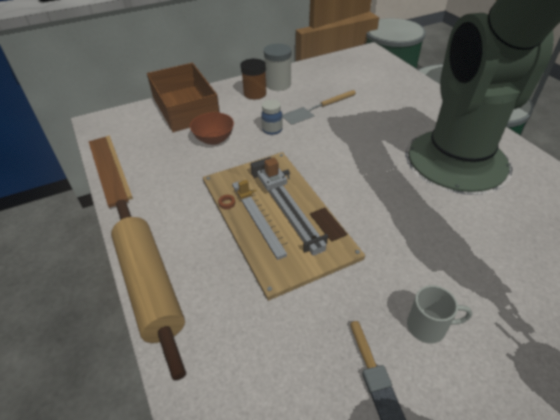

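Top view: the board is at about (215-355, 165-248), home block at (334,217), handle at (315,216), tab at (312,190), and far stop at (237,214). The guide axes are nearly aligned with the world axes. Next I'll take a closer crop and measure.

```bash
cat > h.py <<'E'
import numpy as np,cv2
from workcell import bot, grab_frame, calibration
def ray(c,uv,z):
    d=c["T"][:3,:3]@np.linalg.solve(c["camera_matrix"],[uv[0],uv[1],1.]); o=c["T"][:3,3]
    return o+d*(z-o[2])/d[2]
E
python3 - <<'E'
from h import *
c=calibration("top"); im=cv2.imread("pics/top0.png")
cv2.imwrite("pics/crop.png",cv2.resize(im[155:260,205:365],None,fx=5,fy=5,interpolation=cv2.INTER_CUBIC))
hsv=cv2.cvtColor(im,cv2.COLOR_BGR2HSV)
m=cv2.inRange(hsv,(10,60,90),(28,255,255)); m[:150]=0;m[260:]=0;m[:,:205]=0;m[:,365:]=0
p=cv2.findNonZero(cv2.morphologyEx(m,cv2.MORPH_OPEN,np.ones((3,3)))); r=cv2.minAreaRect(p); print(r)
b=np.array([ray(c,q,.018) for q in cv2.boxPoints(r)]);print(b.round(4),b.mean(0))
print("handle",ray(c,(315,216),.105),"tab",ray(c,(312,190),.075))
E
```

```text
((284.0018310546875, 206.93943786621094), (138.05783081054688, 77.9642105102539), 1.7357045412063599)
[[ 0.4373  0.1733  0.018 ]
 [ 0.677   0.1727  0.018 ]
 [ 0.6704 -0.2521  0.018 ]
 [ 0.4317 -0.2453  0.018 ]] [ 0.55409793 -0.03785979  0.018     ]
handle [ 0.52067767 -0.12691709  0.105     ] tab [ 0.59963953 -0.11951623  0.075     ]
```

View pics/crop.png

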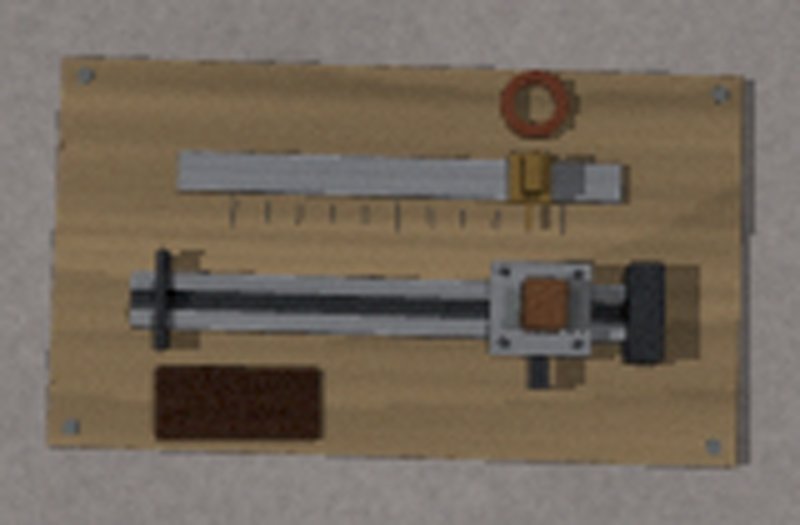

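Crop: the handle is at crop (546,304), the tab at about (537,172), and the carriage stands about 15-20 mm off the home stop. The guide is yawed about -0.9°. I'll move above the handle.

move_arm --jaw '[0,0,0,0,0,0,0,0,0,0]' --dp '[[0,0,0],[0,0,0],[-0.028,-0.063,0],[-0.028,-0.063,0],[-0.028,-0.063,0],[-0.028,-0.063,0],[-0.028,-0.063,0],[-0.028,-0.063,0],[-0.028,-0.063,0],[-0.028,-0.063,0]]' --rotation '[[0,0,-0.0538],[0,0,-0.0538],[0,0,0],[0,0,0],[0,0,0],[0,0,0],[0,0,0],[0,0,0],[0,0,0],[0,0,0]]'

```text
clock: 1.35
position: [0.3898, 0.1786, 0.2313]
tool_rot: [3.141, 0.0, 3.126]
force: [1.0, 0.5, 0.1]
grip_width: 0.0849
```

move_arm --jaw '[0,0,0,0,0,0,0]' --dp '[[-0.028,-0.063,0],[-0.028,-0.063,0],[-0.028,-0.063,0],[-0.028,-0.063,0],[-0.028,-0.063,0],[-0.028,-0.063,0],[0,0,0]]' --rotation '[[0,0,0],[0,0,0],[0,0,0],[0,0,0],[0,0,0],[0,0,0],[0,0,0]]'

```text
clock: 2.22
position: [0.5192, -0.1281, 0.2308]
tool_rot: [-3.14, -0.0, 3.121]
force: [0.1, 0.7, -0.5]
grip_width: 0.0851
```

```bash
python3 - <<'E'
from h import *
o=bot.observe(); print(o["clock"],o["position"],o["tool_rot"],o["force"],o["qpos"])
c=calibration("wrist"); im=grab_frame("wrist"); cv2.imwrite("pics/w1.png",im); np.savez("w1.npz",**c); print(c)
E
```

```text
2.225 [ 0.51924633 -0.12814081  0.23082493] [-3.14010668e+00 -4.42337438e-04  3.12064889e+00] [ 0.14878128  0.69299309 -0.4700038 ] [-0.01653518  0.38466286  0.19336786  1.84677967 -0.08891134  0.9187876
  1.76692464]
{'camera_matrix': array([[345.10812144,   0.        , 275.68613731],
       [  0.        , 345.10812144, 205.23997779],
       [  0.        ,   0.        ,   1.        ]]), 'T': array([[ 0.0201465 ,  0.9440981 ,  0.32904848,  0.43433705],
       [ 0.99979629, -0.01862195, -0.00778439, -0.12651782],
       [-0.0012217 ,  0.32913828, -0.94428094,  0.37319341],
       [ 0.        ,  0.        ,  0.        ,  1.        ]])}
```

View pics/w1.png

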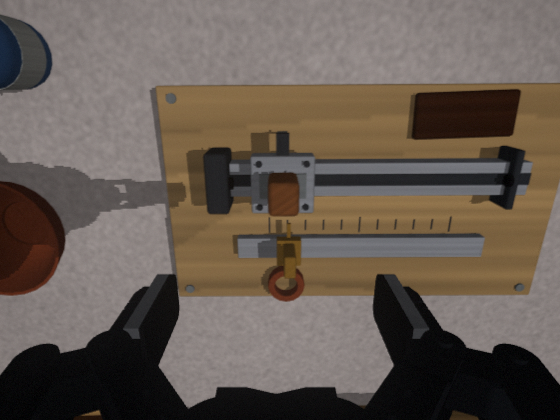

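The wrist view shows the handle at (284,195), carriage block cols 251-314, home block at (217,180), far plate at (511,178), tab at (289,260), and scale ticks from (269,226) to (450,223).

```bash
python3 - <<'E'
from h import *
c=np.load("w1.npz"); im=cv2.imread("pics/w1.png")
R=lambda u,v,z:ray(c,(u,v),z).round(4)
print("ticks",R(269,226,.018),R(450,223,.018))
print("track edge",R(239,237,.03),R(483,235,.03), "rail edge top",R(240,163,.035),R(500,160,.035))
print("board corners",[R(*p,.018) for p in((157,86),(178,297),(537,293))])
print("carriage block",R(251,155,.061),R(314,155,.061),R(251,213,.061),R(314,213,.061))
print("far plate left", R(501,190,.05),"home right",R(231,190,.05))
cv2.imwrite("pics/w1c.png",cv2.resize(im[140:300,200:360],None,fx=4,fy=4,interpolation=cv2.INTER_CUBIC))
E
```

```text
ticks [ 0.5824 -0.1374  0.018 ] [0.5828 0.0634 0.018 ]
track edge [ 0.5897 -0.17    0.03  ] [0.5925 0.0948 0.03  ] rail edge top [ 0.507  -0.1639  0.035 ] [0.5091 0.094  0.035 ]
board corners [array([ 0.433 , -0.2425,  0.018 ]), array([ 0.6726, -0.2492,  0.018 ]), array([0.6753, 0.1804, 0.018 ])]
carriage block [ 0.4942 -0.1506  0.061 ] [ 0.4953 -0.0932  0.061 ] [ 0.5506 -0.1531  0.061 ] [ 0.5518 -0.0923  0.061 ]
far plate left [0.5355 0.091  0.05  ] home right [ 0.5303 -0.1725  0.05  ]
```

View pics/w1c.png

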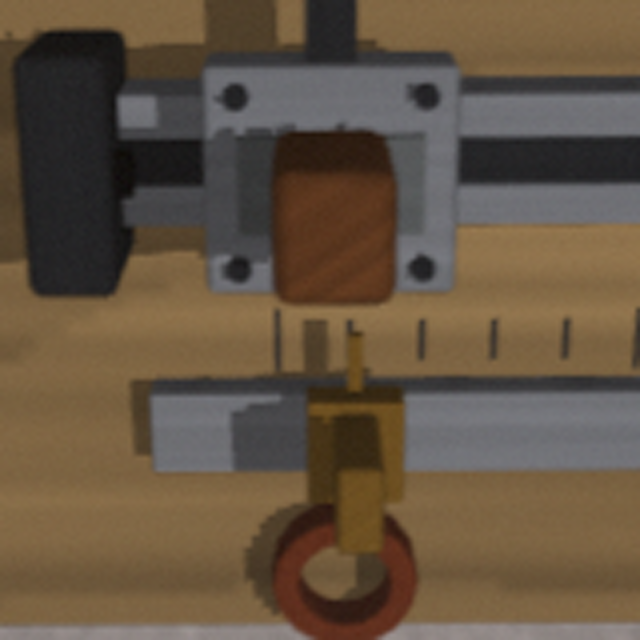

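move_arm --jaw '[105,105,105,105,105,105,105]' --dp '[[-0.0044,0.0075,0],[0,0,0.04],[0,0,0.04],[0,0,0.04],[0,0,0.04],[0,0,0.038],[0,0,0]]' --rotation '[[0,0,-0.0038],[0,0,0],[0,0,0],[0,0,0],[0,0,0],[0,0,0],[0,0,0]]' --squeeze 40

```text
clock: 3.15
position: [0.5216, -0.1165, 0.0716]
tool_rot: [3.141, -0.003, 3.14]
force: [-0.5, -0.3, 1.3]
grip_width: 0.0503
```

```bash
python3 - <<'E'
from h import *
o=bot.observe(); print(o["clock"],o["position"],o["tool_rot"],o["force"],o["grip_width"])
cv2.imwrite("pics/w2.png",grab_frame("wrist"))
E
```

```text
3.15 [ 0.52156155 -0.11651314  0.07159564] [ 3.14068281 -0.00327899  3.14004739] [-0.51774813 -0.31031072  1.33684595] 0.050301427953134345
```

View pics/w2.png

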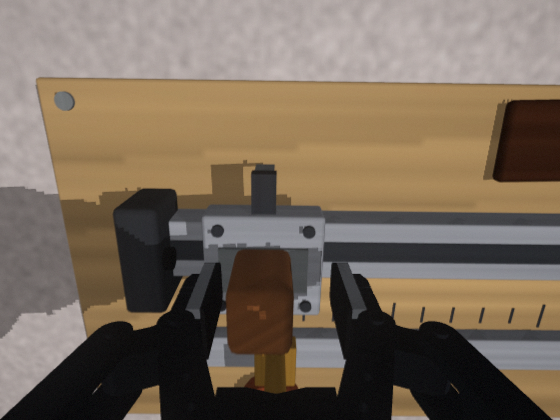

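The handle sits left of centre between the fingers, at cols 228-293 against the finger gap 210-340. I'll shift about -5.5 mm in y, trim the yaw, then close.

move_arm --jaw '[105,105,180,220,255,255,255]' --dp '[[0,-0.007,0],[0,0,0],[0,0,0],[0,0,0],[0,0,0],[0,0,0],[0,0,0]]' --rotation '[[0,0,0.0024],[0,0,0],[0,0,0],[0,0,0],[0,0,0],[0,0,0],[0,0,0]]' --squeeze 40

```text
clock: 4.08
position: [0.5229, -0.1238, 0.0735]
tool_rot: [3.142, 0.001, 3.13]
force: [-2.2, -0.6, 8.6]
grip_width: 0.0253
```

```bash
python3 - <<'E'
from h import *
o=bot.observe(); print(o["clock"],o["position"],o["tool_rot"],o["force"],o["moment"],o["grip_width"])
cv2.imwrite("pics/w3.png",grab_frame("wrist"))
E
```

```text
4.075 [ 0.52287318 -0.12382075  0.07350307] [3.14156644e+00 8.13178595e-04 3.13011661e+00] [-2.15687205 -0.55958452  8.55226235] [ 0.17673423  0.29898744 -0.08056452] 0.025275704958538554
```

Gripped at 25.3 mm. I'll relieve the vertical load and start gently.

move_arm --jaw '[255,255,255]' --dp '[[0,0,-0.0025],[0,0.0025,0],[0,0.005,0]]' --rotation '[[0,0,0],[0,0,0],[0,0,0]]'

```text
clock: 4.5
position: [0.5226, -0.1179, 0.0742]
tool_rot: [-3.141, -0.0, 3.13]
force: [6.1, -1.6, -20.8]
grip_width: 0.0254
```

move_arm --jaw '[255,255,255]' --dp '[[0,0.005,0],[0,0.005,0],[0,0.005,0]]' --rotation '[[0,0,0],[0,0,0],[0,0,0]]'

```text
clock: 4.88
position: [0.5228, -0.1057, 0.0742]
tool_rot: [-3.141, -0.0, 3.13]
force: [7.4, -2.9, -21.6]
grip_width: 0.0252
```

move_arm --jaw '[255,255]' --dp '[[0,0.003,0.0018],[0,0.005,0]]' --rotation '[[0,0,0],[0,0,0]]'

```text
clock: 5.12
position: [0.523, -0.0998, 0.074]
tool_rot: [-3.141, 0.001, 3.13]
force: [-1.3, -1.5, 6.7]
grip_width: 0.0253
```

move_arm --jaw '[255,255]' --dp '[[0,0.005,0],[0,0.005,0]]' --rotation '[[0,0,0],[0,0,0]]'

```text
clock: 5.38
position: [0.5232, -0.0917, 0.074]
tool_rot: [-3.141, 0.001, 3.13]
force: [0.2, -1.1, 5.3]
grip_width: 0.0256
```

move_arm --jaw '[255]' --dp '[[0,0.005,0]]' --rotation '[[0,0,0]]'

```text
clock: 5.5
position: [0.5232, -0.0877, 0.074]
tool_rot: [-3.141, 0.001, 3.13]
force: [0.0, -2.2, 4.8]
grip_width: 0.0254
```

move_arm --jaw '[255]' --dp '[[0,0.005,0]]' --rotation '[[0,0,0]]'

```text
clock: 5.62
position: [0.5233, -0.0837, 0.074]
tool_rot: [-3.141, 0.001, 3.13]
force: [-0.4, -2.0, 5.6]
grip_width: 0.0251
```

move_arm --jaw '[255]' --dp '[[0,0.005,0]]' --rotation '[[0,0,0]]'

```text
clock: 5.75
position: [0.5233, -0.0797, 0.074]
tool_rot: [-3.141, 0.001, 3.13]
force: [0.5, -2.4, 6.1]
grip_width: 0.0256
```

move_arm --jaw '[255]' --dp '[[0,0.005,0]]' --rotation '[[0,0,0]]'

```text
clock: 5.88
position: [0.5234, -0.0757, 0.074]
tool_rot: [-3.141, 0.001, 3.13]
force: [-1.2, -2.1, 5.8]
grip_width: 0.0256
```

move_arm --jaw '[255]' --dp '[[0,0.005,0]]' --rotation '[[0,0,0]]'

```text
clock: 6.0
position: [0.5234, -0.0716, 0.074]
tool_rot: [-3.141, 0.001, 3.13]
force: [1.3, -2.8, 5.8]
grip_width: 0.0254
```

move_arm --jaw '[255]' --dp '[[0,0.005,0]]' --rotation '[[0,0,0]]'

```text
clock: 6.12
position: [0.5235, -0.0676, 0.074]
tool_rot: [-3.141, 0.001, 3.13]
force: [0.1, -1.9, 5.8]
grip_width: 0.0254
```

move_arm --jaw '[255]' --dp '[[0,0.005,0]]' --rotation '[[0,0,0]]'

```text
clock: 6.25
position: [0.5236, -0.0636, 0.074]
tool_rot: [-3.141, 0.001, 3.13]
force: [-0.5, -2.5, 6.1]
grip_width: 0.0255
```

move_arm --jaw '[255]' --dp '[[0,0.005,0]]' --rotation '[[0,0,0]]'

```text
clock: 6.38
position: [0.5236, -0.0596, 0.074]
tool_rot: [-3.141, 0.001, 3.13]
force: [0.7, -2.0, 6.1]
grip_width: 0.0253
```

move_arm --jaw '[255]' --dp '[[0,0.005,0]]' --rotation '[[0,0,0]]'

```text
clock: 6.5
position: [0.5237, -0.0557, 0.074]
tool_rot: [-3.141, 0.001, 3.13]
force: [-0.2, -1.5, 4.6]
grip_width: 0.0251
```

move_arm --jaw '[255]' --dp '[[0,0.005,0]]' --rotation '[[0,0,0]]'

```text
clock: 6.62
position: [0.5237, -0.0516, 0.074]
tool_rot: [-3.141, 0.001, 3.13]
force: [0.1, -3.0, 4.0]
grip_width: 0.0254
```

move_arm --jaw '[255]' --dp '[[0,0.005,0]]' --rotation '[[0,0,0]]'

```text
clock: 6.75
position: [0.5238, -0.0476, 0.0739]
tool_rot: [-3.141, 0.001, 3.13]
force: [0.3, -2.2, 5.1]
grip_width: 0.0252
```

move_arm --jaw '[255]' --dp '[[0,0.005,0]]' --rotation '[[0,0,0]]'

```text
clock: 6.88
position: [0.5239, -0.0437, 0.074]
tool_rot: [-3.141, 0.001, 3.13]
force: [0.2, -2.0, 4.0]
grip_width: 0.0256
```

Running clean, now around 0.093.

move_arm --jaw '[255]' --dp '[[0,0.005,0]]' --rotation '[[0,0,0]]'

```text
clock: 7.0
position: [0.5239, -0.0397, 0.074]
tool_rot: [-3.141, 0.001, 3.13]
force: [0.3, -2.1, 4.6]
grip_width: 0.0252
```

move_arm --jaw '[255]' --dp '[[0,0.005,0]]' --rotation '[[0,0,0]]'

```text
clock: 7.12
position: [0.524, -0.0356, 0.074]
tool_rot: [-3.141, 0.001, 3.13]
force: [1.0, -1.1, 4.5]
grip_width: 0.0255
```

move_arm --jaw '[255]' --dp '[[0,0.005,0]]' --rotation '[[0,0,0]]'

```text
clock: 7.25
position: [0.524, -0.0316, 0.074]
tool_rot: [-3.141, 0.001, 3.13]
force: [0.3, -1.9, 4.7]
grip_width: 0.0252
```

move_arm --jaw '[255]' --dp '[[0,0.005,0]]' --rotation '[[0,0,0]]'

```text
clock: 7.38
position: [0.5241, -0.0276, 0.074]
tool_rot: [-3.141, 0.001, 3.13]
force: [0.6, -1.7, 4.8]
grip_width: 0.0255
```

move_arm --jaw '[255]' --dp '[[0,0.005,0]]' --rotation '[[0,0,0]]'

```text
clock: 7.5
position: [0.5242, -0.0236, 0.074]
tool_rot: [-3.141, 0.001, 3.13]
force: [1.7, -1.8, 6.0]
grip_width: 0.0255
```

move_arm --jaw '[255]' --dp '[[0,0.005,0]]' --rotation '[[0,0,0]]'

```text
clock: 7.62
position: [0.5242, -0.0196, 0.074]
tool_rot: [-3.141, 0.001, 3.13]
force: [1.7, -2.1, 6.3]
grip_width: 0.0254
```

move_arm --jaw '[255]' --dp '[[0,0.005,0]]' --rotation '[[0,0,0]]'

```text
clock: 7.75
position: [0.5243, -0.0156, 0.074]
tool_rot: [-3.141, 0.001, 3.13]
force: [0.5, -2.5, 5.8]
grip_width: 0.0255
```

move_arm --jaw '[255]' --dp '[[0,0.005,0]]' --rotation '[[0,0,0]]'

```text
clock: 7.88
position: [0.5243, -0.0123, 0.074]
tool_rot: [-3.141, 0.001, 3.13]
force: [1.1, -10.8, 5.8]
grip_width: 0.0256
```

move_arm --jaw '[255]' --dp '[[0,0.005,0]]' --rotation '[[0,0,0]]'

```text
clock: 8.0
position: [0.5244, -0.009, 0.074]
tool_rot: [-3.14, 0.001, 3.129]
force: [-0.1, -9.7, 4.8]
grip_width: 0.0252
```

move_arm --jaw '[255]' --dp '[[0,0.005,0]]' --rotation '[[0,0,0]]'

```text
clock: 8.12
position: [0.5244, -0.0048, 0.074]
tool_rot: [-3.14, 0.001, 3.129]
force: [0.9, -7.6, 4.9]
grip_width: 0.025
```

move_arm --jaw '[255]' --dp '[[0,0.005,0]]' --rotation '[[0,0,0]]'

```text
clock: 8.25
position: [0.5245, -0.0003, 0.0739]
tool_rot: [-3.141, 0.001, 3.129]
force: [0.8, -2.6, 5.2]
grip_width: 0.0253
```

move_arm --jaw '[255]' --dp '[[0,0.005,0]]' --rotation '[[0,0,0]]'

```text
clock: 8.38
position: [0.5246, 0.0045, 0.0739]
tool_rot: [-3.142, 0.001, 3.13]
force: [2.2, -1.7, 6.2]
grip_width: 0.0254
```

move_arm --jaw '[255]' --dp '[[0,0.005,0]]' --rotation '[[0,0,0]]'

```text
clock: 8.5
position: [0.5246, 0.0086, 0.0739]
tool_rot: [3.142, 0.001, 3.13]
force: [1.0, -1.4, 5.7]
grip_width: 0.0252
```

move_arm --jaw '[255]' --dp '[[0,0.005,0]]' --rotation '[[0,0,0]]'

```text
clock: 8.62
position: [0.5247, 0.0127, 0.074]
tool_rot: [3.141, 0.001, 3.13]
force: [1.5, -2.7, 5.8]
grip_width: 0.0253
```

move_arm --jaw '[255]' --dp '[[0,0.005,0]]' --rotation '[[0,0,0]]'

```text
clock: 8.75
position: [0.5248, 0.0167, 0.074]
tool_rot: [3.141, 0.001, 3.13]
force: [2.4, -3.4, 5.5]
grip_width: 0.0256
```

move_arm --jaw '[255]' --dp '[[0,0.005,0]]' --rotation '[[0,0,0]]'

```text
clock: 8.88
position: [0.5248, 0.0207, 0.0739]
tool_rot: [3.142, 0.001, 3.13]
force: [1.4, -2.3, 6.0]
grip_width: 0.0253
```

move_arm --jaw '[255]' --dp '[[0,0.005,0]]' --rotation '[[0,0,0]]'

```text
clock: 9.0
position: [0.5249, 0.0247, 0.074]
tool_rot: [3.141, 0.001, 3.13]
force: [2.3, -2.5, 6.0]
grip_width: 0.0254
```

move_arm --jaw '[255]' --dp '[[0,0.005,0]]' --rotation '[[0,0,0]]'

```text
clock: 9.12
position: [0.5249, 0.0287, 0.0739]
tool_rot: [3.141, 0.001, 3.13]
force: [2.9, -1.8, 5.6]
grip_width: 0.0251
```

move_arm --jaw '[255]' --dp '[[0,0.005,0]]' --rotation '[[0,0,0]]'

```text
clock: 9.25
position: [0.525, 0.0327, 0.0739]
tool_rot: [3.141, 0.001, 3.13]
force: [1.7, -1.1, 5.4]
grip_width: 0.0255
```

move_arm --jaw '[255]' --dp '[[0,0.005,0]]' --rotation '[[0,0,0]]'

```text
clock: 9.38
position: [0.525, 0.0367, 0.0739]
tool_rot: [3.141, 0.001, 3.13]
force: [2.6, -2.1, 5.5]
grip_width: 0.0252
```

move_arm --jaw '[255]' --dp '[[0,0.005,0]]' --rotation '[[0,0,0]]'

```text
clock: 9.5
position: [0.5251, 0.0407, 0.0739]
tool_rot: [3.141, 0.001, 3.13]
force: [2.3, -2.6, 3.7]
grip_width: 0.0255
```

move_arm --jaw '[255]' --dp '[[0,0.005,0]]' --rotation '[[0,0,0]]'

```text
clock: 9.62
position: [0.5252, 0.0447, 0.074]
tool_rot: [3.141, 0.002, 3.13]
force: [2.6, -2.0, 5.3]
grip_width: 0.0251
```

move_arm --jaw '[255]' --dp '[[0,0.005,0]]' --rotation '[[0,0,0]]'

```text
clock: 9.75
position: [0.5252, 0.0487, 0.0739]
tool_rot: [3.141, 0.001, 3.13]
force: [2.1, -1.2, 5.5]
grip_width: 0.0254
```

move_arm --jaw '[255]' --dp '[[0,0.005,0]]' --rotation '[[0,0,0]]'

```text
clock: 9.88
position: [0.5253, 0.0527, 0.074]
tool_rot: [3.141, 0.002, 3.13]
force: [2.0, -2.0, 5.3]
grip_width: 0.025
```

Sticky spot felt near TCP y ≈ -0.009. I'll approach the far stop slowly.

move_arm --jaw '[255,255]' --dp '[[0,0.0025,0],[0,0.0025,0]]' --rotation '[[0,0,0],[0,0,0]]'

```text
clock: 10.12
position: [0.5253, 0.0567, 0.074]
tool_rot: [3.141, 0.002, 3.13]
force: [2.8, -1.9, 5.5]
grip_width: 0.0256
```

move_arm --jaw '[255]' --dp '[[0,0.002,0]]' --rotation '[[0,0,0]]'

```text
clock: 10.25
position: [0.5254, 0.0583, 0.074]
tool_rot: [3.141, 0.002, 3.13]
force: [2.7, -1.4, 4.7]
grip_width: 0.0252
```

move_arm --jaw '[255]' --dp '[[0,0.002,0]]' --rotation '[[0,0,0]]'

```text
clock: 10.38
position: [0.5253, 0.0598, 0.0739]
tool_rot: [3.141, 0.001, 3.13]
force: [2.1, -1.6, 4.8]
grip_width: 0.0254
```

move_arm --jaw '[255]' --dp '[[0,0.002,0]]' --rotation '[[0,0,0]]'

```text
clock: 10.5
position: [0.5254, 0.0615, 0.074]
tool_rot: [3.141, 0.002, 3.13]
force: [3.2, -2.1, 5.5]
grip_width: 0.0255
```

move_arm --jaw '[255]' --dp '[[0,0.0015,0]]' --rotation '[[0,0,0]]'

```text
clock: 10.62
position: [0.5254, 0.0627, 0.074]
tool_rot: [3.141, 0.002, 3.13]
force: [2.1, -1.8, 4.8]
grip_width: 0.0253
```

move_arm --jaw '[255]' --dp '[[0,0.0015,0]]' --rotation '[[0,0,0]]'

```text
clock: 10.75
position: [0.5254, 0.0634, 0.074]
tool_rot: [-3.141, 0.002, 3.13]
force: [3.3, -8.3, 6.1]
grip_width: 0.0252
```

move_arm --jaw '[255]' --dp '[[0,0.0015,0]]' --rotation '[[0,0,0]]'

```text
clock: 10.88
position: [0.5255, 0.0636, 0.074]
tool_rot: [-3.14, 0.002, 3.129]
force: [3.2, -13.8, 6.5]
grip_width: 0.0255
```

Far stop contacted (13.8 N). Returning, with fine sampling through the spot.

move_arm --jaw '[255,255,255,255,255,255,255,255]' --dp '[[0,-0.003,0],[0,-0.005,0],[0,-0.005,0],[0,-0.005,0],[0,-0.005,0],[0,-0.005,0],[0,-0.005,0],[0,-0.005,0]]' --rotation '[[0,0,0],[0,0,0],[0,0,0],[0,0,0],[0,0,0],[0,0,0],[0,0,0],[0,0,0]]'

```text
clock: 11.88
position: [0.525, 0.035, 0.074]
tool_rot: [3.141, 0.001, 3.131]
force: [2.6, 2.2, 6.6]
grip_width: 0.0253
```

move_arm --jaw '[255,255,255,255,255,255]' --dp '[[0,-0.005,0],[0,-0.005,0],[0,-0.005,0],[0,-0.005,0],[0,-0.005,0],[0,-0.005,0]]' --rotation '[[0,0,0],[0,0,0],[0,0,0],[0,0,0],[0,0,0],[0,0,0]]'

```text
clock: 12.62
position: [0.5247, 0.011, 0.0739]
tool_rot: [3.141, 0.001, 3.131]
force: [2.2, 2.2, 6.9]
grip_width: 0.0254
```

move_arm --jaw '[255]' --dp '[[0,-0.0025,0]]' --rotation '[[0,0,0]]'

```text
clock: 12.75
position: [0.5246, 0.0089, 0.0739]
tool_rot: [3.141, 0.001, 3.13]
force: [2.4, 2.8, 6.4]
grip_width: 0.0252
```

move_arm --jaw '[255]' --dp '[[0,-0.002,0]]' --rotation '[[0,0,0]]'

```text
clock: 12.88
position: [0.5246, 0.0074, 0.0739]
tool_rot: [3.141, 0.001, 3.131]
force: [0.4, 1.3, 6.4]
grip_width: 0.025
```

move_arm --jaw '[255]' --dp '[[0,-0.002,0]]' --rotation '[[0,0,0]]'

```text
clock: 13.0
position: [0.5246, 0.0058, 0.0739]
tool_rot: [3.141, 0.001, 3.13]
force: [2.1, 1.5, 7.5]
grip_width: 0.0255
```

move_arm --jaw '[255]' --dp '[[0,-0.002,0]]' --rotation '[[0,0,0]]'

```text
clock: 13.12
position: [0.5246, 0.0043, 0.074]
tool_rot: [3.141, 0.001, 3.131]
force: [0.8, 1.4, 7.0]
grip_width: 0.0255
```

move_arm --jaw '[255]' --dp '[[0,-0.002,0]]' --rotation '[[0,0,0]]'

```text
clock: 13.25
position: [0.5246, 0.0026, 0.0739]
tool_rot: [3.141, 0.001, 3.131]
force: [1.1, 2.0, 7.6]
grip_width: 0.0253
```

move_arm --jaw '[255]' --dp '[[0,-0.002,0]]' --rotation '[[0,0,0]]'

```text
clock: 13.38
position: [0.5246, 0.0011, 0.074]
tool_rot: [3.141, 0.001, 3.131]
force: [1.0, 1.7, 6.5]
grip_width: 0.0255
```

move_arm --jaw '[255]' --dp '[[0,-0.002,0]]' --rotation '[[0,0,0]]'

```text
clock: 13.5
position: [0.5245, -0.0005, 0.0739]
tool_rot: [3.141, 0.001, 3.131]
force: [2.2, 2.8, 7.2]
grip_width: 0.0257
```

move_arm --jaw '[255]' --dp '[[0,-0.002,0]]' --rotation '[[0,0,0]]'

```text
clock: 13.62
position: [0.5245, -0.0017, 0.0739]
tool_rot: [3.141, 0.001, 3.131]
force: [1.6, 6.7, 7.3]
grip_width: 0.0256
```

move_arm --jaw '[255]' --dp '[[0,-0.002,0]]' --rotation '[[0,0,0]]'

```text
clock: 13.75
position: [0.5245, -0.0028, 0.074]
tool_rot: [3.14, 0.001, 3.131]
force: [1.2, 8.5, 8.5]
grip_width: 0.0253
```

move_arm --jaw '[255]' --dp '[[0,-0.002,0]]' --rotation '[[0,0,0]]'

```text
clock: 13.88
position: [0.5244, -0.004, 0.0739]
tool_rot: [3.14, 0.001, 3.132]
force: [0.7, 8.9, 8.6]
grip_width: 0.0253
```

move_arm --jaw '[255]' --dp '[[0,-0.002,0]]' --rotation '[[0,0,0]]'

```text
clock: 14.0
position: [0.5245, -0.0056, 0.074]
tool_rot: [3.14, 0.001, 3.132]
force: [0.6, 9.5, 7.3]
grip_width: 0.0252
```

move_arm --jaw '[255]' --dp '[[0,-0.002,0]]' --rotation '[[0,0,0]]'

```text
clock: 14.12
position: [0.5244, -0.0073, 0.074]
tool_rot: [3.14, 0.001, 3.132]
force: [1.8, 7.9, 8.2]
grip_width: 0.0256
```

move_arm --jaw '[255]' --dp '[[0,-0.002,0]]' --rotation '[[0,0,0]]'

```text
clock: 14.25
position: [0.5244, -0.009, 0.074]
tool_rot: [3.14, 0.001, 3.131]
force: [1.3, 6.4, 8.2]
grip_width: 0.0252
```

move_arm --jaw '[255]' --dp '[[0,-0.002,0]]' --rotation '[[0,0,0]]'

```text
clock: 14.38
position: [0.5244, -0.0107, 0.074]
tool_rot: [3.14, 0.001, 3.131]
force: [0.8, 7.7, 9.9]
grip_width: 0.0255
```

move_arm --jaw '[255]' --dp '[[0,-0.002,0]]' --rotation '[[0,0,0]]'

```text
clock: 14.5
position: [0.5243, -0.0125, 0.074]
tool_rot: [3.14, 0.001, 3.131]
force: [1.2, 6.6, 8.6]
grip_width: 0.0252
```

move_arm --jaw '[255]' --dp '[[0,-0.002,0]]' --rotation '[[0,0,0]]'

```text
clock: 14.62
position: [0.5243, -0.0144, 0.074]
tool_rot: [3.14, 0.001, 3.131]
force: [0.2, 2.7, 8.0]
grip_width: 0.0252
```

move_arm --jaw '[255]' --dp '[[0,-0.002,0]]' --rotation '[[0,0,0]]'

```text
clock: 14.75
position: [0.5242, -0.0164, 0.0739]
tool_rot: [3.141, 0.001, 3.131]
force: [1.8, 1.9, 7.2]
grip_width: 0.0257
```

Return edges are at about -0.001 and -0.0135. I'll make one fine outward pass at the same speed so lean and lag cancel.

move_arm --jaw '[255,255,255,255,255]' --dp '[[0,-0.005,0],[0,-0.002,0],[0,0.002,0],[0,0.002,0],[0,0.002,0]]' --rotation '[[0,0,0],[0,0,0],[0,0,0],[0,0,0],[0,0,0]]'

```text
clock: 15.38
position: [0.5243, -0.0179, 0.0739]
tool_rot: [-3.142, 0.001, 3.13]
force: [1.6, -3.2, 6.9]
grip_width: 0.0254
```

move_arm --jaw '[255]' --dp '[[0,0.002,0]]' --rotation '[[0,0,0]]'

```text
clock: 15.5
position: [0.5243, -0.0163, 0.0739]
tool_rot: [-3.142, 0.001, 3.13]
force: [1.7, -2.1, 6.8]
grip_width: 0.0259
```

move_arm --jaw '[255]' --dp '[[0,0.002,0]]' --rotation '[[0,0,0]]'

```text
clock: 15.62
position: [0.5243, -0.0148, 0.0739]
tool_rot: [-3.142, 0.001, 3.13]
force: [1.4, -2.7, 8.2]
grip_width: 0.0253
```

move_arm --jaw '[255]' --dp '[[0,0.002,0]]' --rotation '[[0,0,0]]'

```text
clock: 15.75
position: [0.5243, -0.0135, 0.074]
tool_rot: [-3.141, 0.001, 3.13]
force: [1.3, -7.4, 7.6]
grip_width: 0.0255
```

move_arm --jaw '[255]' --dp '[[0,0.002,0]]' --rotation '[[0,0,0]]'

```text
clock: 15.88
position: [0.5243, -0.0124, 0.074]
tool_rot: [-3.141, 0.001, 3.129]
force: [1.7, -9.0, 7.8]
grip_width: 0.0252
```

move_arm --jaw '[255]' --dp '[[0,0.002,0]]' --rotation '[[0,0,0]]'

```text
clock: 16.0
position: [0.5243, -0.0112, 0.074]
tool_rot: [-3.14, 0.001, 3.129]
force: [1.1, -11.5, 6.7]
grip_width: 0.0255
```

move_arm --jaw '[255]' --dp '[[0,0.002,0]]' --rotation '[[0,0,0]]'

```text
clock: 16.12
position: [0.5244, -0.0096, 0.074]
tool_rot: [-3.14, 0.001, 3.129]
force: [1.4, -10.3, 8.6]
grip_width: 0.0256
```

move_arm --jaw '[255]' --dp '[[0,0.002,0]]' --rotation '[[0,0,0]]'

```text
clock: 16.25
position: [0.5244, -0.0079, 0.074]
tool_rot: [-3.14, 0.001, 3.129]
force: [1.6, -9.1, 7.9]
grip_width: 0.0248
```

move_arm --jaw '[255]' --dp '[[0,0.002,0]]' --rotation '[[0,0,0]]'

```text
clock: 16.38
position: [0.5244, -0.0062, 0.074]
tool_rot: [-3.141, 0.001, 3.129]
force: [1.9, -9.4, 8.1]
grip_width: 0.0253
```

move_arm --jaw '[255]' --dp '[[0,0.002,0]]' --rotation '[[0,0,0]]'

```text
clock: 16.5
position: [0.5245, -0.0045, 0.074]
tool_rot: [-3.141, 0.001, 3.129]
force: [1.3, -7.9, 7.5]
grip_width: 0.0252
```

move_arm --jaw '[255]' --dp '[[0,0.002,0]]' --rotation '[[0,0,0]]'

```text
clock: 16.62
position: [0.5244, -0.0028, 0.074]
tool_rot: [-3.141, 0.001, 3.129]
force: [1.6, -5.4, 8.3]
grip_width: 0.0254
```

move_arm --jaw '[255]' --dp '[[0,0.002,0]]' --rotation '[[0,0,0]]'

```text
clock: 16.75
position: [0.5245, -0.0008, 0.0739]
tool_rot: [-3.141, 0.001, 3.13]
force: [1.5, -2.7, 7.6]
grip_width: 0.0251
```

move_arm --jaw '[255]' --dp '[[0,0.002,0]]' --rotation '[[0,0,0]]'

```text
clock: 16.88
position: [0.5245, 0.0012, 0.0739]
tool_rot: [-3.142, 0.001, 3.13]
force: [1.9, -1.1, 7.6]
grip_width: 0.0252
```

move_arm --jaw '[255]' --dp '[[0,0.002,0]]' --rotation '[[0,0,0]]'

```text
clock: 17.0
position: [0.5246, 0.0029, 0.0739]
tool_rot: [3.142, 0.001, 3.13]
force: [1.9, -2.2, 6.2]
grip_width: 0.0254
```

Outward mid ≈ -0.0083, return mid ≈ -0.0072, so the spot is at TCP y ≈ -0.0077. Now home.

move_arm --jaw '[255,255,255,255,255,255,255,255,255,255]' --dp '[[0,-0.003,0],[0,-0.005,0],[0,-0.005,0],[0,-0.005,0],[0,-0.005,0],[0,-0.005,0],[0,-0.005,0],[0,-0.005,0],[0,-0.005,0],[0,-0.005,0]]' --rotation '[[0,0,0],[0,0,0],[0,0,0],[0,0,0],[0,0,0],[0,0,0],[0,0,0],[0,0,0],[0,0,0],[0,0,0]]'

```text
clock: 18.25
position: [0.524, -0.035, 0.0739]
tool_rot: [3.141, 0.001, 3.131]
force: [0.9, 2.0, 7.6]
grip_width: 0.0251
```

move_arm --jaw '[255,255,255,255,255,255,255,255,255,255]' --dp '[[0,-0.005,0],[0,-0.005,0],[0,-0.005,0],[0,-0.005,0],[0,-0.005,0],[0,-0.005,0],[0,-0.005,0],[0,-0.005,0],[0,-0.005,0],[0,-0.005,0]]' --rotation '[[0,0,0],[0,0,0],[0,0,0],[0,0,0],[0,0,0],[0,0,0],[0,0,0],[0,0,0],[0,0,0],[0,0,0]]'

```text
clock: 19.5
position: [0.5234, -0.0751, 0.0739]
tool_rot: [3.141, 0.001, 3.131]
force: [0.5, 1.7, 8.2]
grip_width: 0.0254
```

move_arm --jaw '[255,255,255,255,255,255,255,255,255,255]' --dp '[[0,-0.005,0],[0,-0.005,0],[0,-0.005,0],[0,-0.005,0],[0,-0.005,0],[0,-0.005,0],[0,-0.005,0],[0,-0.005,0],[0,-0.005,0],[0,-0.005,0]]' --rotation '[[0,0,0],[0,0,0],[0,0,0],[0,0,0],[0,0,0],[0,0,0],[0,0,0],[0,0,0],[0,0,0],[0,0,0]]'

```text
clock: 20.75
position: [0.5228, -0.1151, 0.0739]
tool_rot: [3.141, 0.0, 3.13]
force: [-0.7, 2.0, 9.9]
grip_width: 0.0252
```

move_arm --jaw '[255,255,255,255,255]' --dp '[[0,-0.005,0],[0,-0.005,0],[0,-0.005,0],[0,-0.003,0],[0,-0.002,0]]' --rotation '[[0,0,0],[0,0,0],[0,0,0],[0,0,0],[0,0,0]]'

```text
clock: 21.38
position: [0.5226, -0.1311, 0.0739]
tool_rot: [3.141, 0.0, 3.13]
force: [-1.7, 1.6, 10.5]
grip_width: 0.0255
```

move_arm --jaw '[255,255]' --dp '[[0,-0.002,0],[0,-0.002,0]]' --rotation '[[0,0,0],[0,0,0]]'

```text
clock: 21.62
position: [0.5225, -0.1342, 0.0739]
tool_rot: [3.141, 0.0, 3.13]
force: [-3.0, 1.3, 11.4]
grip_width: 0.025
```

move_arm --jaw '[255]' --dp '[[0,-0.0015,0]]' --rotation '[[0,0,0]]'

```text
clock: 21.75
position: [0.5225, -0.1355, 0.0739]
tool_rot: [3.141, 0.0, 3.13]
force: [-1.0, 2.2, 9.6]
grip_width: 0.0255
```

move_arm --jaw '[255]' --dp '[[0,-0.0015,0]]' --rotation '[[0,0,0]]'

```text
clock: 21.88
position: [0.5225, -0.1366, 0.0739]
tool_rot: [3.141, 0.0, 3.13]
force: [-1.5, 1.6, 10.2]
grip_width: 0.0253
```

move_arm --jaw '[255]' --dp '[[0,-0.0015,0]]' --rotation '[[0,0,0]]'

```text
clock: 22.0
position: [0.5225, -0.1373, 0.0739]
tool_rot: [3.14, -0.0, 3.131]
force: [-1.9, 8.3, 12.2]
grip_width: 0.0258
```

move_arm --jaw '[255,255]' --dp '[[0,-0.001,0],[0,0,0]]' --rotation '[[0,0,0],[0,0,0]]'

```text
clock: 22.25
position: [0.5225, -0.1373, 0.0739]
tool_rot: [3.14, -0.0, 3.131]
force: [-1.7, 9.8, 12.7]
grip_width: 0.0253
```

move_arm --jaw '[255,255]' --dp '[[0,0.0015,0],[0,0,0]]' --rotation '[[0,0,0],[0,0,0]]'

```text
clock: 22.5
position: [0.5225, -0.1371, 0.0739]
tool_rot: [3.141, 0.0, 3.131]
force: [-1.4, 3.8, 10.9]
grip_width: 0.0256
```

Home stop seated (about 10 N peak, eased to 4 N). I'll release, rise and shift over to the tab.

move_arm --jaw '[210,155,155,155,155,155,155,155,155]' --dp '[[0,0,0],[0,0,0],[0,0,0],[0,0,-0.015],[0,0,-0.03],[0,0,-0.03],[-0.05,0.0135,0],[-0.05,0.0135,0],[0,0,0]]' --rotation '[[0,0,0],[0,0,0],[0,0,0],[0,0,0],[0,0,0],[0,0,0],[0,0,0],[0,0,0],[0,0,0]]'

```text
clock: 23.62
position: [0.6048, -0.1157, 0.1339]
tool_rot: [3.141, 0.001, 3.132]
force: [-1.5, -0.3, -0.3]
grip_width: 0.0335
```

```bash
python3 - <<'E'
from h import *
o=bot.observe(); print(o["clock"],o["position"],o["tool_rot"],o["force"],o["grip_width"])
c=calibration("wrist"); np.savez("w4.npz",**c); cv2.imwrite("pics/w4.png",grab_frame("wrist"))
P=np.linalg.inv(c["T"])
for n,p in dict(tab=(.6028,-.1163,.075),home=(.5225,-.1369,.105)).items():
    q=c["camera_matrix"]@(P@[*p,1])[:3]; print(n,q[:2]/q[2])
E
```

```text
23.625 [ 0.60481029 -0.11574163  0.13392197] [3.14127990e+00 1.44469455e-03 3.13234729e+00] [-1.46929516 -0.34955227 -0.28201903] 0.03346438027979295
tab [275.19631044 224.26271016]
home [229.86945014  91.19315216]
```

View pics/w4.png

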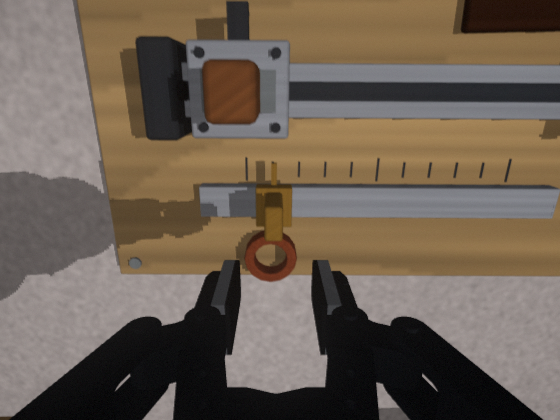

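The tab top is at (274,222) as predicted and centred between the fingers. The carriage is at the home block. Descend and grip.

move_arm --jaw '[155,155,155,155,220,255,255]' --dp '[[0.0025,0,0.035],[0,0,0.04],[0,0,0.03],[0,0,0],[0,0,0],[0,0,0],[0,0,0]]' --rotation '[[0,0,0],[0,0,0],[0,0,0],[0,0,0],[0,0,0],[0,0,0],[0,0,0]]' --squeeze 25

```text
clock: 24.55
position: [0.6016, -0.1177, 0.0515]
tool_rot: [3.141, 0.004, 3.128]
force: [2.8, 0.8, 14.4]
grip_width: 0.0343
```

```bash
python3 - <<'E'
from h import *
o=bot.observe(); print(o["clock"],o["position"],o["tool_rot"],o["force"],o["moment"],o["grip_width"])
cv2.imwrite("pics/w5.png",grab_frame("wrist"))
E
```

```text
24.55 [ 0.60158417 -0.11771836  0.05146388] [3.14138315 0.00351777 3.12754539] [ 2.79308971  0.80486401 14.42677506] [ 1.84567418 -0.82783218 -1.28114539] 0.03433451775019225
```

View pics/w5.png

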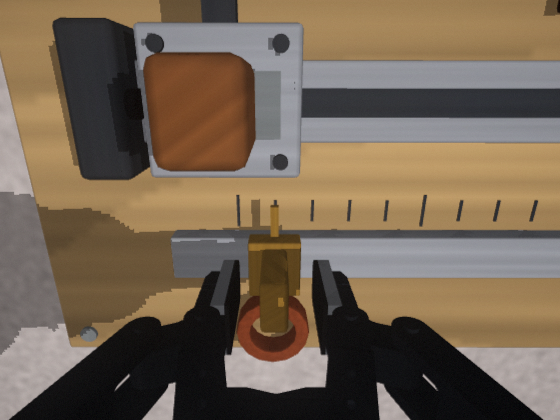

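Fingers haven't closed and there is 14 N upward. Before going on I'll lift 2 mm while holding the old opening, to see whether it is real contact.

move_arm --jaw '[155,155]' --dp '[[0,0,-0.005],[0,0,0]]' --rotation '[[0,0,0],[0,0,0]]'

```text
clock: 24.85
position: [0.6034, -0.1181, 0.0568]
tool_rot: [-3.141, 0.007, 3.129]
force: [5.3, 0.5, 28.1]
grip_width: 0.0338
```

move_arm --jaw '[155,155]' --dp '[[0,0,0],[0,0,0]]' --rotation '[[0,0,0],[0,0,0]]'

```text
clock: 25.1
position: [0.6034, -0.1181, 0.0568]
tool_rot: [-3.141, 0.007, 3.129]
force: [5.3, -0.1, 27.9]
grip_width: 0.0336
```

```bash
python3 - <<'E'
from h import *
o=bot.observe(); print(o["clock"],o["position"],o["tool_rot"],o["force"],o["moment"],o["grip_width"])
cv2.imwrite("pics/s6.png",cv2.resize(grab_frame("scene")[120:330,170:400],None,fx=3,fy=2.8,interpolation=cv2.INTER_CUBIC))
E
```

```text
25.1 [ 0.60340285 -0.1181384   0.05684738] [-3.14059224  0.00747394  3.12940977] [ 5.25178529 -0.05512715 27.86019028] [ 0.01687101 -1.29235219  0.0082647 ] 0.03364921056945923
```

View pics/s6.png

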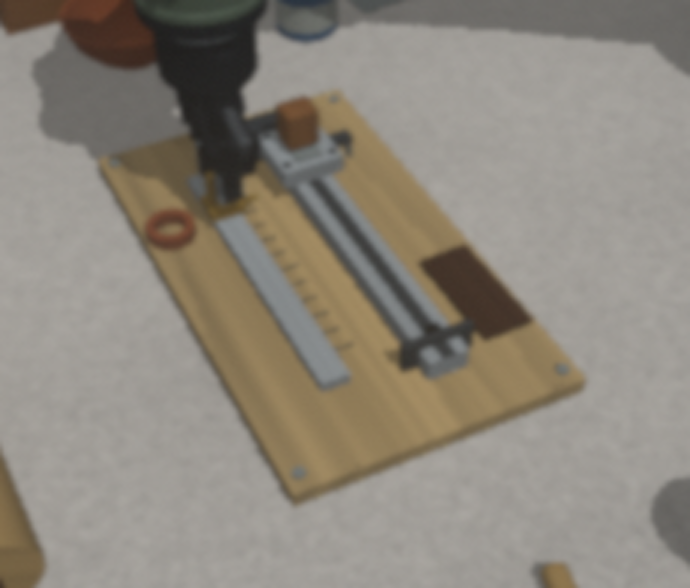

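Steady 28 N upward at rest. I'll lift further to clear whatever it is.

move_arm --jaw '[155]' --dp '[[0,0,-0.004]]' --rotation '[[0,0,0]]'

```text
clock: 25.28
position: [0.602, -0.1179, 0.0587]
tool_rot: [-3.141, 0.004, 3.13]
force: [4.6, -0.2, -0.8]
grip_width: 0.0337
```

move_arm --jaw '[155]' --dp '[[0,0,-0.004]]' --rotation '[[0,0,0]]'

```text
clock: 25.4
position: [0.6003, -0.1178, 0.0608]
tool_rot: [-3.141, 0.0, 3.129]
force: [-0.5, -0.2, -1.0]
grip_width: 0.0338
```

move_arm --jaw '[155]' --dp '[[0,0,-0.004]]' --rotation '[[0,0,0]]'

```text
clock: 25.52
position: [0.5999, -0.1174, 0.0634]
tool_rot: [-3.142, -0.001, 3.13]
force: [-0.6, -0.1, 0.0]
grip_width: 0.0336
```

Free again above TCP z ≈ 0.058. With the jaws part-closed, the tips reach about 13 mm beyond the TCP. They had touched the pointer's foot (and lightly the carriage block earlier). TCP z ≈ 0.065 is the right height, so I'll close here.

move_arm --jaw '[155,200,230,255,255,255]' --dp '[[0,0,-0.001],[0,0,0],[0,0,0],[0,0,0],[0,0,0],[0,0,0]]' --rotation '[[0,0,0],[0,0,0],[0,0,0],[0,0,0],[0,0,0],[0,0,0]]'

```text
clock: 26.28
position: [0.6005, -0.1172, 0.0641]
tool_rot: [-3.142, -0.0, 3.13]
force: [-2.8, -0.3, 8.3]
grip_width: 0.0241
```

```bash
python3 - <<'E'
from h import *
o=bot.observe(); print(o["clock"],o["position"],o["tool_rot"],o["force"],o["moment"],o["grip_width"])
cv2.imwrite("pics/w7.png",grab_frame("wrist"))
E
```

```text
26.275 [ 0.60047515 -0.11723467  0.06409446] [-3.14155958e+00 -2.58395600e-04  3.13005401e+00] [-2.75540496 -0.2680441   8.26334393] [0.04305767 0.51994617 0.04017392] 0.02407856503573467
```

View pics/w7.png

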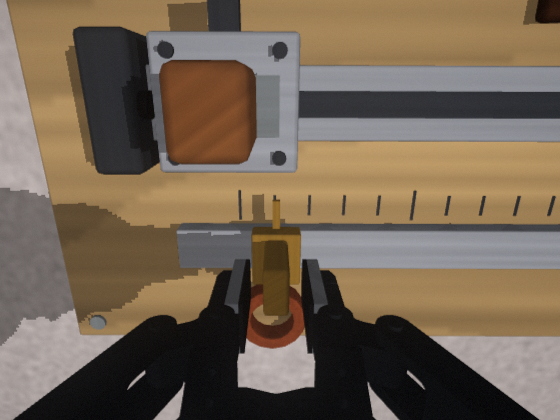

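The view shows the fingers at cols 248-302 and the tab at 264-290, so the jaws are not yet on it. I'll let them go on closing.

move_arm --jaw '[255,255]' --dp '[[0,0,-0.0025],[0,0,0]]' --rotation '[[0,0,0],[0,0,0]]'

```text
clock: 26.58
position: [0.6016, -0.1175, 0.0677]
tool_rot: [-3.141, 0.002, 3.13]
force: [-6.0, 1.1, 31.4]
grip_width: 0.014
```

move_arm --jaw '[255,255]' --dp '[[0,0,-0.0025],[0,0,0]]' --rotation '[[0,0,0],[0,0,0]]'

```text
clock: 26.82
position: [0.6017, -0.1174, 0.069]
tool_rot: [-3.141, 0.003, 3.13]
force: [0.2, 0.5, 15.7]
grip_width: 0.0115
```

Gripped now (11.5 mm). I'll ease the vertical load.

move_arm --jaw '[255,255]' --dp '[[0,0,-0.0013],[0,0,0]]' --rotation '[[0,0,0],[0,0,0]]'

```text
clock: 27.08
position: [0.6014, -0.1173, 0.0692]
tool_rot: [-3.141, 0.002, 3.13]
force: [4.5, -0.6, 3.8]
grip_width: 0.0109
```

move_arm --jaw '[255,255,255]' --dp '[[0,0.0025,0],[0,0.005,0],[0,0.005,0]]' --rotation '[[0,0,0],[0,0,0],[0,0,0]]'

```text
clock: 27.45
position: [0.6015, -0.1072, 0.0691]
tool_rot: [-3.141, 0.002, 3.13]
force: [5.1, -0.7, 3.6]
grip_width: 0.0108
```

move_arm --jaw '[255,255,255,255,255,255,255,255]' --dp '[[0,0.008,0],[0,0.008,0],[0,0.008,0],[0,0.008,0],[0,0.008,0],[0,0.008,0],[0,0.008,0],[0,0.008,0]]' --rotation '[[0,0,0],[0,0,0],[0,0,0],[0,0,0],[0,0,0],[0,0,0],[0,0,0],[0,0,0]]'

```text
clock: 28.45
position: [0.6023, -0.0559, 0.0692]
tool_rot: [-3.141, 0.002, 3.13]
force: [7.2, -1.5, 2.5]
grip_width: 0.0111
```

move_arm --jaw '[255,255,255,255,255,255,255]' --dp '[[0,0.008,0],[0,0.008,0],[0,0.008,0],[0,0.008,0],[0,0.008,0],[0,0.008,0],[0,0,0]]' --rotation '[[0,0,0],[0,0,0],[0,0,0],[0,0,0],[0,0,0],[0,0,0],[0,0,0]]'

```text
clock: 29.32
position: [0.6028, -0.0168, 0.0692]
tool_rot: [3.141, 0.002, 3.131]
force: [7.0, -0.3, 2.2]
grip_width: 0.0108
```

+8.0 mm to reach -0.0088.

move_arm --jaw '[255,255,255,255]' --dp '[[0,0.005,0],[0,0.005,0],[0,0,0],[0,0,0]]' --rotation '[[0,0,0],[0,0,0],[0,0,0],[0,0,0]]'

```text
clock: 29.82
position: [0.6029, -0.0092, 0.0692]
tool_rot: [3.141, 0.002, 3.13]
force: [8.3, 0.3, 1.6]
grip_width: 0.011
```

move_arm --jaw '[225,190,155,155,155,155,155,155]' --dp '[[0,0,0],[0,0,0],[0,0,0],[0,0,-0.02],[0,0,-0.05],[0,0,-0.05],[0,0,-0.02],[0,0,0]]' --rotation '[[0,0,0],[0,0,0],[0,0,0],[0,0,0],[0,0,0],[0,0,0],[0,0,0],[0,0,0]]'

```text
clock: 30.82
position: [0.6022, -0.0095, 0.1821]
tool_rot: [3.141, 0.002, 3.13]
force: [0.4, -0.3, -0.1]
grip_width: 0.0333
```

```bash
python3 - <<'E'
from h import *
o=bot.observe(); print(o["clock"],o["position"],o["tool_rot"],o["force"],o["grip_width"])
c=calibration("wrist"); np.savez("w8.npz",**c); cv2.imwrite("pics/w8.png",grab_frame("wrist"))
P=np.linalg.inv(c["T"])
for n,p in dict(tab=(.603,-.009,.075),home=(.5225,-.1369,.105)).items():
    q=c["camera_matrix"]@(P@[*p,1])[:3]; print(n,q[:2]/q[2])
E
```

```text
30.825 [ 0.60220121 -0.0095316   0.18212452] [3.14137271e+00 1.79719138e-03 3.13020635e+00] [ 0.43982804 -0.2737943  -0.07707067] 0.033329870326613824
tab [276.66420036 203.40667706]
home [64.50298965 96.14640552]
```

View pics/w8.png

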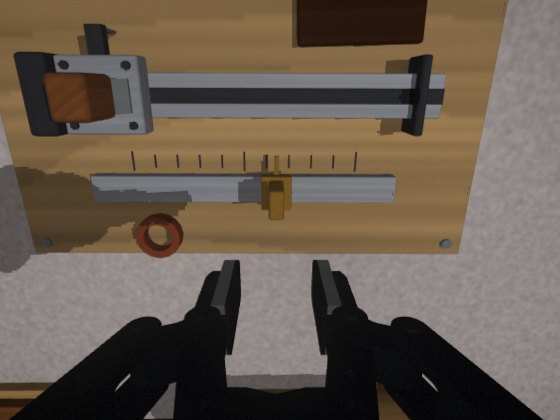

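Wrist view: the needle is at col 277, and the ticks run from 133 (0) to 355 (0.20), so the pointer reads about 0.130. The carriage sits against the home block, and the collar and rib are in place. Handing in.

```bash
python3 -c "
from workcell import workorder
print(workorder.job_done())"
```

```text
the job is handed in; nothing more can be done
None
```

The sticky spot is at about 0.129 m carriage position, and the brass pointer now stands level with it. I handed the job in at about 31 s on the robot's clock; the hand-in gives no verdict.

- **Carriage run:** I ran it by the handle to the far stop (about 14 N peak) and back to the home stop (about 10 N peak). Free running took about 2 N, and the drag rose to 9–11 N at the spot. After the return pass over the spot I made one extra slow outward pass. The slow return and outward passes put the centre about 1 mm apart; I used the mean.
- **Pointer:** I set it by its tab. The last wrist view reads about 0.130 on the board's ticks. That view also shows the carriage against the home block, the collar and rib still in place, and the gripper clear with no force on it.
- **What went wrong:** On the first try at the tab I went too low. The fingertips reach further than the TCP suggests when part-closed, so I believe they pressed on the pointer's foot. The highest readings were 28 N there and 31 N while closing on the second try. The force was not sampled during the first descent, so a higher peak then cannot be ruled out. The tips probably also rubbed lightly on the carriage block during the run, at 5–12 N vertical.
- **Not checked:** I did not re-check the mug, bowl, glaze jar or brush in a final picture. The arm made no contact near them.

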